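# Push a slide cassette from its magazine into the guarded scanner

### The arm

A 7-joint arm with a two-finger parallel gripper is mounted at the origin on a cart in front of the work surface, level with it; the furniture and walls round the work are solid. World frame = base frame: x ahead of the robot, y to its left, z up, the work surface at z = 0. Lengths are in m, angles in rad, forces in N, time in s.
With the tool pointing down it reaches from about 0.425 to 0.825 m from the base axis. Payload 3.6 kg.
Tool frame: the origin (TCP) lies on the front face of the gripper's body, between the roots of the fingers; the fingertips stand 84 mm ahead of it and the grasp point (between the pads) lies 65 mm ahead of it; z points along the fingers, y is the line along which they close (so a half turn about z gives the same grasp; the last joint's range is limited). The gripper opens to 93 mm and grips with 3 to 60 N. Pads are 15 mm wide; open, the fingers measure 128 mm over their backs; the gripper's body (75 mm by 188 mm) begins 65 mm behind the grasp point.
Start: joints at [1.141, 0.615, -0.013, 1.423, 0.008, 1.103, -0.04], TCP at [0.255, -0.598, 0.303] pointing down, gripper open.
Joint ranges: [-3.12, 3.12], [-0.3, 2.06], [-1.34, 1.32], [0.26, 2.42], [-1.36, 4.5], [0.01, 1.98], [-2.84, 2.84]. Speed limits (rad/s): [2.79, 2.79, 3.14, 3.14, 3.14, 3.14, 3.14].

### API

Orientations are given as [roll, pitch, yaw] about the fixed x, y, z axes, in that order (R = Rz(yaw) Ry(pitch) Rx(roll)).
In Python, from cell import status, eyes, job_done gives the robot as it stands.
- The arm moves only by the tool step_arm, never from a script. Its argument "deltas" is a list of rows, each an object with "grip": the opening, from 0 (shut) to 1 (fully open); "slide": the shift along the world's x, y, z in mm, a list of three; "twist": the turn about the world's z in degrees. In form: [{"grip": grip, "slide": [x, y, z], "twist": twist}, ...]. A call has 1 to 5 rows; each row is the pose to reach, as a shift and turn from the pose commanded when the call began; what a row does not reach only later rows make up. A row lasts 1/12 s, in which the tool goes at most 41.7 mm and 7.16 degrees, less where a joint would pass 70% of its speed; a pose out of reach is approached as far as the arm can. A call with a gripper value outside its range is refused whole. The fingers move at their own pace and stop on an object; "newtons" is the grip in N (left out, the last holds). Time passes only in rows, so rows that repeat a pose let the fingers close. It gives the time, the measured TCP pose, the force, the opening and the grip force at its end, in the units of the state.
- status.get_state(): the state, without advancing time (a new reading comes with each control period).
- eyes.read_camera(name): name is "scene" or "top" or "wrist"; returns the picture (400x640x3 uint8, red, green, blue); there is no depth.
- eyes.calibration(name): a dict with "vertical_fov" (degrees; the focal length in pixels is half the picture's height over the tangent of half this angle, whatever the lens; pixels are square), "cx", "cy" (the principal point, pixels), "cam_to_world" (4x4, takes a point from camera to world coordinates). Camera axes: x right, y down, z forward; pixel columns grow to the right and rows downward; lengths in m; the calibration is good to about 2 mm. A picture is of the moment at which its call begins: read the wrist's pose just before it. calibration takes no time and is no camera call; for the wrist camera it gives the pose at the moment of the call.
- job_done(): hands the job in; it is judged then, once.
The state is a dict: "time_s": time; "joints": joint angles; "joint_vel": joint speeds; "effort": joint torques, N m; "eef_pos": TCP position; "ee_rot": TCP orientation; "ft_force": force on the tool from outside, world axes, zero at the start; "moment": the same for the moment, N m; "grip_width": opening from 0.0 (shut) to 1.0 (fully open); "grasp_force": force on a finger pad.
Only numpy, scipy, OpenCV 4.12 (cv2) and the standard library are available. Lean on these libraries where they do the work, as an engineer would, in place of code of your own. Each camera call takes 0.05 s, during which the arm holds its last target. There are 200 camera calls.

### The job

Use the push stick to push the bottom (blue) slide cassette out of the magazine, through the low guarded opening and into the scanner until you feel it press firmly (about 10 N) against the sprung stop hidden inside; hold it pressed there for a second, but do not ram it. Then draw the stick right out so that the white and green cassettes drop down flat in the magazine, and lay the stick flat on the worktop, handle up, clear of the scanner. Keep the fingers off the cassettes and leave the other things on the table alone.

Things in the scene. Friction and masses are not known exactly. Their poses are not given: they have to be found in the camera images.
- scanner: Fixed slide scanner with magazine. Origin: on the worktop under the magazine's centre; +z up, +y = feed direction. Aluminium bed, top 6 mm above the worktop, 92 mm wide in x, from y = -121 to +191 mm. Magazine: open-topped grey shaft, inside 73 mm (x) by 83 mm (y), walls up to 86 mm above the worktop, with three cassettes lying flat on one another.
- slot (a point): Middle of the outer mouth of the entry slot at the bottom of the magazine's rear wall, for the push stick: slot 40 mm wide, 15 mm high from the bed up, through a wall 6 mm thick. The point is 47.5 mm behind the magazine's centre and 7.5 mm above the bed (13.5 mm above the worktop). Axes as the scanner's.
- guard (a point): Middle of the low guarded opening at the front of the magazine (y = 44.5 mm, 9 mm above the bed): 73 mm wide, 18.5 mm high from the bed up, so only the bottom cassette passes. Behind it a tunnel 19.5 mm high runs under the white scanner head, y = 47.5 to 191 mm, whose top is 78 mm above the worktop. Axes as the scanner's.
- tunnel (a point): Point on the bed in the tunnel, y = 111 mm. In the tunnel, out of sight, stands a sprung rubber stop: about 4 N per mm from first touch, 8 mm travel, no preload, no latch. Its place differs each time: a cassette first touches it with the cassette's centre anywhere from y = 100 to 122 mm in the scanner's frame. Sliding a cassette takes only 1 to 5 N. Axes as the scanner's.
- blue_center (a point): Centre (half-way up) of the blue cassette, the bottom one in the magazine. Each cassette is a closed plastic case 70 mm (x) by 80 mm (y, the feed direction) by 16 mm thick, about 0.1 kg.
- stick_grip (a point): Middle of the grip on the push stick's handle, 52 mm above the stick's underside. +y along the blade to its tip, +z up. The orange handle is an upright block 20 mm wide (x; grip across this), 30 mm along y, top 78 mm above the underside. The wooden blade, 22 mm wide and 10 mm thick, is flush with the underside; it runs from 22 mm behind the handle's middle to its square tip 200 mm in front (y).
- cassette_blue: The same blue cassette; origin at the centre of its underside, axes along its sides, +y the feed direction at the start.
- cassette_white: White cassette, in the middle of the stack at the start; same size; origin at the centre of its underside.
- cassette_green: Green cassette, on top of the stack at the start; same size; origin at the centre of its underside.
- push_stick: The whole push stick, 0.14 kg; origin on its underside below the middle of the handle, axes as stick_grip. It starts lying flat on the worktop, handle up.
- petri_dish_0: Petri dish, 59 mm across, 14 mm high; bystander.
- pen_3: White and red marker pen, 135 mm long; bystander.
- screwdriver_blue: Blue screwdriver, 172 mm long; bystander.
- screwdriver_red: Red screwdriver, 187 mm long; bystander.
- torch: Black torch, 133 mm long; bystander.

How it is judged:
On the way:
1. the blue cassette, inside the scanner, is pressed against the hidden stop by the push stick with more than 6 N, for 0.3 s (y of cassette_blue in the frame of scanner above 0.097 m and contact force between push_stick and cassette_blue above 6 N), for 0.3 s.
At the end, for the whole second after the job is handed in: Blue cassette at rest in the scanner, its centre over 95 mm past the magazine centre; white flat on the magazine floor, green flat on it, both within 8 mm of the magazine centre; push stick at rest flat on the worktop, handle up (within 3.5 degrees), not touching the scanner (y of cassette_blue in the frame of scanner above 0.095 m and z of cassette_white in the frame of scanner below 0.009 m and z of cassette_green in the frame of scanner between 0.018 and 0.025 m and horizontal distance between each of cassette_white, cassette_green and scanner below 0.008 m and angle between each of cassette_white, cassette_green, push_stick's own z axis and vertical below 0.06 rad and height (world z) of push_stick below 0.004 m and contact force between push_stick and scanner below 0.1 N and linear speed of each of push_stick, cassette_blue below 0.02 m/s).
It fails at once if the push stick rams the blue cassette: more than 25 N between them (contact force between push_stick and cassette_blue above 25 N).
It fails at once if the fingers touch a cassette (contact force between the fingers and cassette_blue above 0.5 N or contact force between the fingers and cassette_white above 0.5 N or contact force between the fingers and cassette_green above 0.5 N).
It fails at once if a bystander is moved by more than 20 mm (distance of any of petri_dish_0, pen_3, screwdriver_blue, screwdriver_red, torch from where it was at the start of the episode above 0.02 m).
It also fails if it takes over 64 s, if anything falls off the work surface, if the arm or the gripper's body presses on something with over 40 N, if the wrist force passes 120 N, or if a joint passes its speed limit or range.

## Working session

There is one attempt and no reset: what is moved stays moved. The work goes in short steps, Python scripts to look and compute and a tool call to move; the robot and the scene stay as the last step left them, time stands still between calls to the robot, and variables do not carry over. Pictures are saved under pics/ and viewed, at most 10 in all, crops included, and the job is handed in when it is done.

Besides the shell and the picture viewer there is one more tool, called after "Call:" as a command line: name --argument value ..., lists and objects as JSON in quotes. step_arm: Moves the arm, as the interface text tells. Its arguments: {"type":"object","properties":{"deltas":{"type":"array","items":{"type":"object","properties":{"grip":{"type":"number"},"slide":{"type":"array","items":{"type":"number"}},"twist":{"type":"number"}}}},"newtons":{"type":"number"}},"required":["deltas"]}

```bash
mkdir -p pics; python3 - <<'E'
from cell import status, eyes
import cv2,numpy as np
s=status.get_state();print(s)
for n in("scene","top"):
    im=eyes.read_camera(n);cv2.imwrite(f"pics/{n}0.png",im[:,:,::-1]);c=eyes.calibration(n);print(n,c)
E
```

```text
{'time_s': 0.0, 'joints': array([ 1.14151955,  0.61586957, -0.01261072,  1.42492363,  0.00813963,
        1.1034175 , -0.04036193]), 'joint_vel': array([-0.00052658,  0.00139802, -0.00019254,  0.00024721, -0.00057158,
       -0.00107659, -0.00116653]), 'effort': array([-1.99018987e-04, -4.58928716e+01,  2.08858545e-01, -1.65739882e+01,
       -6.11430849e-02,  2.04915879e-02,  2.30664627e-04]), 'eef_pos': array([ 0.25454981, -0.59743575,  0.30160499]), 'ee_rot': array([-3.13902656e+00,  7.61414099e-05,  4.02894934e-01]), 'ft_force': array([ 0.6303387 , -0.20845955,  0.28525327]), 'moment': array([ 0.02605311,  0.01418099, -0.02004439]), 'grasp_force': 0.0, 'grip_width': 0.9974289773473599}
scene {'vertical_fov': 47.4093744660559, 'cx': 311.9452705019404, 'cy': 206.52256520638306, 'cam_to_world': array([[-0.79038317, -0.43814593,  0.42816187,  0.02982175],
       [-0.61258807,  0.55898672, -0.55881097,  0.83984895],
       [ 0.00550395, -0.70396164, -0.71021667,  0.93799738],
       [ 0.        ,  0.        ,  0.        ,  1.        ]])}
top {'vertical_fov': 50.18835452444696, 'cx': 322.63500805917425, 'cy': 190.2888686407102, 'cam_to_world': array([[ 0.02536966, -0.9900538 ,  0.13838298,  0.36535964],
       [-0.99926429, -0.02909776, -0.02498394,  0.17156804],
       [ 0.02876208, -0.13764734, -0.99006361,  1.46225385],
       [ 0.        ,  0.        ,  0.        ,  1.        ]])}
```

View pics/top0.png

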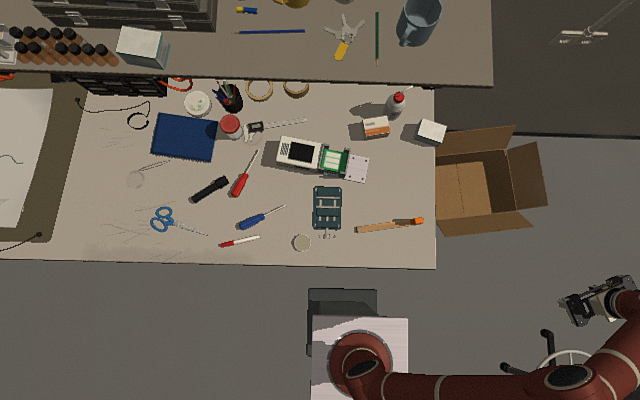

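View pics/scene0.png

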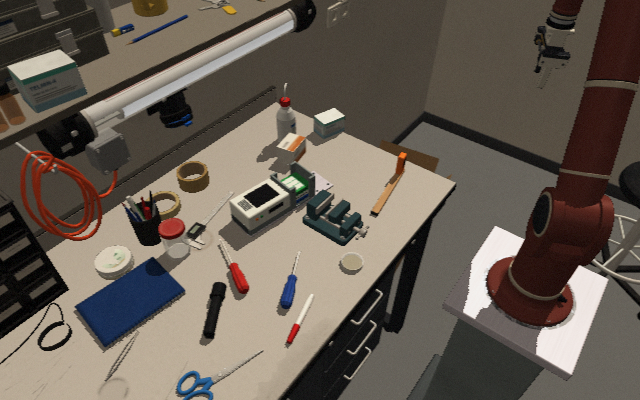

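```bash
cat > h.py <<'E'
import numpy as np,cv2
from cell import status,eyes
def ray(c,u,v):
    f=200/np.tan(np.radians(c["vertical_fov"])/2);T=c["cam_to_world"]
    return T[:3,3],T[:3,:3]@np.array([(u-c["cx"])/f,(v-c["cy"])/f,1])
def onz(c,u,v,z):
    o,d=ray(c,u,v);return o+d*(z-o[2])/d[2]
def proj(c,p):
    f=200/np.tan(np.radians(c["vertical_fov"])/2);q=np.linalg.inv(c["cam_to_world"])@np.append(p,1)
    return q[0]/q[2]*f+c["cx"],q[1]/q[2]*f+c["cy"]
E
python3 - <<'E'
from h import *
c=eyes.calibration("top")
for n,u,v,z in[("handle",420,221,.078),("tip",357,230,.01),("headcorner",283,138,.078),("mag",334,160,.08),("bedend",362,168,.006),("vise",327,208,.05),("headL",283,150,.078)]:
    print(n,onz(c,u,v,z).round(3))
im=cv2.imread("pics/top0.png")[110:250,260:440]
cv2.imwrite("pics/crop.png",cv2.resize(im,None,fx=4.2,fy=4.2,interpolation=cv2.INTER_CUBIC))
E
```

```text
handle [ 0.467 -0.184  0.078]
tip [0.436 0.015 0.01 ]
headcorner [0.73  0.273 0.078]
mag [0.661 0.102 0.08 ]
bedend [ 0.651 -0.     0.006]
vise [0.504 0.12  0.05 ]
headL [0.69  0.271 0.078]
```

View pics/crop.png

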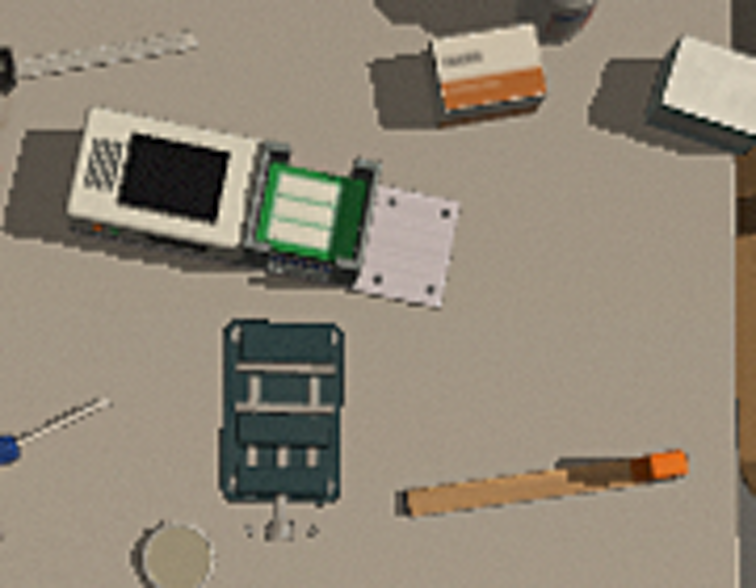

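```bash
python3 - <<'E'
from h import *
c=eyes.calibration("top")
P=lambda a,b,z:onz(c,260+a/4.2,110+b/4.2,z)
r1,r2=P(459,203,.006),P(438,306,.006);f1,f2=P(90,108,.078),P(68,214,.078)
r=(r1+r2)/2;f=(f1+f2)/2;d=(f-r)[:2];L=np.linalg.norm(d);u=d/L
print("bed w",np.linalg.norm(r1-r2),"head w",np.linalg.norm(f1-f2),"L",L)
mid=r[:2]+u*.121;print("scanner",mid,"yaw of +y axis",np.degrees(np.arctan2(u[1],u[0])))
print("edge dirs",[np.degrees(np.arctan2(*(a-b)[[1,0]])) for a,b in((r1,r2),(f1,f2))])
t=P(404,503,.008);h=P(663,465,.078);e=(t-h)[:2];print("tip",t,"handle",h,np.linalg.norm(e),np.degrees(np.arctan2(e[1],e[0])))
print(status.get_state()["eef_pos"], eyes.calibration("wrist"))
E
```

```text
bed w 0.08873181231903296 head w 0.08709875608619584 L 0.3066259808204984
scanner [0.66329897 0.10227079] yaw of +y axis 80.20094436465735
edge dirs [np.float64(-10.700046821342669), np.float64(-9.18723315649261)]
tip [0.43638799 0.01722576 0.008     ] handle [ 0.46778006 -0.17658018  0.078     ] 0.19633187078145756 99.20067842557317
[ 0.25460051 -0.59750394  0.30169718] {'vertical_fov': 71.05743207402467, 'cx': 320.21517822999675, 'cy': 195.48154741794963, 'cam_to_world': array([[ 0.39155724, -0.89005191, -0.23343204,  0.31893649],
       [-0.92014938, -0.37952811, -0.0963511 , -0.57045573],
       [-0.00283654,  0.25251931, -0.9675877 ,  0.3842289 ],
       [ 0.        ,  0.        ,  0.        ,  1.        ]])}
```

Call:
step_arm --deltas '[{"grip": 1,"slide": [30,30,0],"twist": 7},{"grip": 1,"slide": [45,65,0],"twist": 14},{"grip": 1,"slide": [60,100,0],"twist": 21},{"grip": 1,"slide": [75,135,0],"twist": 28},{"grip": 1,"slide": [90,170,0],"twist": 35}]' --newtons 30

```text
time_s: 0.52
eef_pos: [0.3451, -0.426, 0.3023]
ee_rot: [-3.141, -0.0, 1.02]
ft_force: [0.4, 0.6, -0.5]
grip_width: 1.0
grasp_force: 0.0
```

Call:
step_arm --deltas '[{"grip": 1,"slide": [20,35,0],"twist": 7},{"grip": 1,"slide": [40,70,0],"twist": 14},{"grip": 1,"slide": [60,105,0],"twist": 21},{"grip": 1,"slide": [80,140,0],"twist": 28},{"grip": 1,"slide": [100,175,0],"twist": 35}]'

```text
time_s: 0.93
eef_pos: [0.4451, -0.2512, 0.3026]
ee_rot: [-3.141, -0.0, 1.63]
ft_force: [0.5, 0.3, 0.3]
grip_width: 1.002
grasp_force: 0.0
```

Call:
step_arm --deltas '[{"grip": 1,"slide": [12,35,0],"twist": 6},{"grip": 1,"slide": [23,70,-20],"twist": 6},{"grip": 1,"slide": [23,75,-40],"twist": 6},{"grip": 1,"slide": [23,75,-60],"twist": 6},{"grip": 1,"slide": [23,75,-60],"twist": 6}]'

```text
time_s: 1.35
eef_pos: [0.4658, -0.1765, 0.2394]
ee_rot: [-3.134, -0.004, 1.732]
ft_force: [-0.1, -0.5, -0.3]
grip_width: 0.998
grasp_force: 0.0
```

```bash
python3 - <<'E'
from h import *
s=status.get_state();c=eyes.calibration("wrist");im=eyes.read_camera("wrist")
print(s["time_s"],s["eef_pos"],np.degrees(s["ee_rot"]),s["joints"],s["ft_force"])
import pickle;pickle.dump(c,open("w1.pkl","wb"))
cv2.imwrite("pics/w1.png",im[:,:,::-1])
print(proj(c,[.468,-.177,.078]))
E
```

```text
1.35 [ 0.46576649 -0.17651833  0.23943054] [-179.57837517   -0.22399308   99.22531157] [ 0.59278972  0.49181204 -0.39774354  1.92174376  0.26023715  0.7866581
  0.21171853] [-0.05033549 -0.47713275 -0.34136285]
(np.float64(323.8109737788995), np.float64(203.52865775512683))
```

View pics/w1.png

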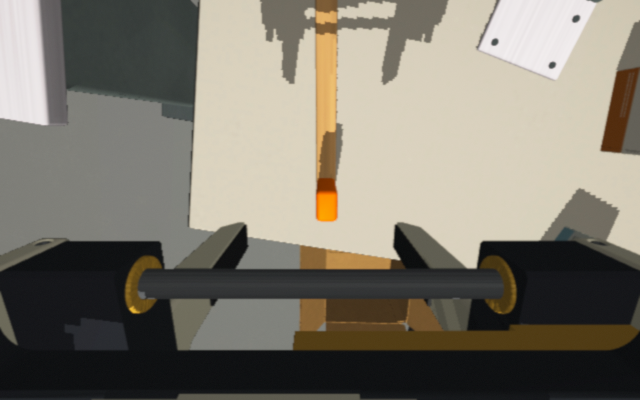

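```bash
python3 - <<'E'
from h import *
import pickle;c=pickle.load(open("w1.pkl","rb"));im=cv2.imread("pics/w1.png")
hsv=cv2.cvtColor(im,cv2.COLOR_BGR2HSV)
m=cv2.inRange(hsv,(5,230,235),(20,255,255))
m[300:]=0;n,l,st,ce=cv2.connectedComponentsWithStats(m)
i=1+st[1:,4].argmax();print(st[i],ce[i])
h=onz(c,st[i][0]+(st[i][2]-1)/2,st[i][1]+(st[i][3]-1)/2,.078);print("h",h)
for v in(40,70,100):
    r=cv2.inRange(hsv[v:v+1],(8,90,60),(22,255,255))[0,300:350];x=np.where(r)[0]+300
    p=onz(c,x.mean(),v,.010);d=(p-h)[:2];print(v,x.min(),x.max(),p,np.degrees(np.arctan2(d[1],d[0])))
r1,r2=onz(c,479,49,.006),onz(c,556,79,.006)
print(r1,r2,np.linalg.norm(r1-r2),(r1+r2)/2,np.degrees(np.arctan2(*(r2-r1)[[1,0]])))
E
```

```text
[317 194  20  27 506] [326.16403162 206.71343874]
h [ 0.47094722 -0.17984082  0.078     ]
40 316 336 [ 0.44567666 -0.02677904  0.01      ] 99.37498362453898
70 316 336 [ 0.45029268 -0.05439144  0.01      ] 99.34955061686593
100 316 336 [ 0.45514078 -0.08339213  0.01      ] 99.30715148209472
[ 0.60152663 -0.00927665  0.006     ] [ 0.68923074 -0.02420225  0.006     ] 0.08896507997917327 [ 0.64537868 -0.01673945  0.006     ] -9.658142478263235
```

Call:
step_arm --deltas '[{"grip": 1,"slide": [5,-3,-35]},{"grip": 1,"slide": [5,-3,-70]},{"grip": 1,"slide": [5,-3,-105]},{"grip": 1,"slide": [5,-3,-122]},{"grip": 0.5,"slide": [5,-3,-122]}]' --newtons 40

```text
$.deltas[0]: bad value
```

Call:
step_arm --deltas '[{"grip": 0.1,"slide": [0,0,0]},{"grip": 0.1,"slide": [0,0,0]},{"grip": 0.1,"slide": [0,0,0]},{"grip": 0.1,"slide": [0,0,0]},{"grip": 0.1,"slide": [0,0,0]}]' --newtons 40

```text
$.deltas[0]: bad value
```

Twist must be given in every row.

Call:
step_arm --deltas '[{"grip": 1,"slide": [5,-3,-35],"twist": 0},{"grip": 1,"slide": [5,-3,-70],"twist": 0},{"grip": 1,"slide": [5,-3,-105],"twist": 0},{"grip": 1,"slide": [5,-3,-122],"twist": 0},{"grip": 0.5,"slide": [5,-3,-122],"twist": 0}]' --newtons 40

```text
time_s: 1.82
eef_pos: [0.4713, -0.1816, 0.1183]
ee_rot: [-3.136, -0.002, 1.728]
ft_force: [0.3, 0.2, -0.1]
grip_width: 0.967
grasp_force: 0.0
```

Call:
step_arm --deltas '[{"grip": 0.1,"slide": [0,0,0],"twist": 0},{"grip": 0.1,"slide": [0,0,0],"twist": 0},{"grip": 0.1,"slide": [0,0,0],"twist": 0},{"grip": 0.1,"slide": [0,0,0],"twist": 0},{"grip": 0.1,"slide": [0,0,0],"twist": 0}]' --newtons 40

```text
time_s: 2.23
eef_pos: [0.4734, -0.1813, 0.122]
ee_rot: [3.139, 0.001, 1.729]
ft_force: [0.0, -0.3, -0.1]
grip_width: 0.62
grasp_force: 0.0
```

Call:
step_arm --deltas '[{"grip": 0.1,"slide": [0,0,0],"twist": 0},{"grip": 0.1,"slide": [0,0,0],"twist": 0},{"grip": 0.1,"slide": [0,0,0],"twist": 0},{"grip": 0.1,"slide": [0,0,0],"twist": 0},{"grip": 0.1,"slide": [0,0,0],"twist": 0}]'

```text
time_s: 2.65
eef_pos: [0.4728, -0.1809, 0.1207]
ee_rot: [-3.141, -0.0, 1.729]
ft_force: [1.0, 0.1, 0.4]
grip_width: 0.262
grasp_force: 0.0
```

Call:
step_arm --deltas '[{"grip": 0.1,"slide": [0,0,0],"twist": 0},{"grip": 0.1,"slide": [0,0,0],"twist": 0},{"grip": 0.1,"slide": [0,0,0],"twist": 0},{"grip": 0.1,"slide": [0,0,0],"twist": 0},{"grip": 0.1,"slide": [0,0,0],"twist": 0}]'

```text
time_s: 3.07
eef_pos: [0.4726, -0.1809, 0.1207]
ee_rot: [-3.141, -0.0, 1.729]
ft_force: [-0.6, -0.6, 1.2]
grip_width: 0.212
grasp_force: 39.9
```

Call:
step_arm --deltas '[{"grip": 0.1,"slide": [0,0,25],"twist": 0},{"grip": 0.1,"slide": [0,0,50],"twist": 0},{"grip": 0.1,"slide": [30,0,60],"twist": -5},{"grip": 0.1,"slide": [60,2,60],"twist": -10},{"grip": 0.1,"slide": [90,4,60],"twist": -15}]' --newtons 60

```text
time_s: 3.48
eef_pos: [0.564, -0.1775, 0.1819]
ee_rot: [3.139, 0.0, 1.462]
ft_force: [0.8, 0.3, -2.2]
grip_width: 0.212
grasp_force: 59.9
```

Call:
step_arm --deltas '[{"grip": 0.1,"slide": [25,1,0],"twist": -3},{"grip": 0.1,"slide": [45,2,0],"twist": -4.1},{"grip": 0.1,"slide": [53,3,0],"twist": -4.1},{"grip": 0.1,"slide": [53,3,0],"twist": -4.1},{"grip": 0.1,"slide": [53,3,0],"twist": -4.1}]'

```text
time_s: 3.9
eef_pos: [0.6146, -0.1739, 0.1799]
ee_rot: [-3.139, 0.0, 1.397]
ft_force: [0.1, -1.2, -1.0]
grip_width: 0.212
grasp_force: 59.9
```

```bash
python3 - <<'E'
from h import *
import pickle
for n in("wrist","scene","top"):
    s=status.get_state();c=eyes.calibration(n);im=eyes.read_camera(n);cv2.imwrite(f"pics/{n}2.png",im[:,:,::-1]);pickle.dump(c,open(n+"2.pkl","wb"))
    print(s["eef_pos"],np.degrees(s["ee_rot"]),s["grasp_force"])
a=cv2.imread("pics/wrist2.png");b=cv2.imread("pics/scene2.png")[130:230,220:420]
b=cv2.resize(b,(440,220),interpolation=cv2.INTER_CUBIC)
o=np.zeros((600,640,3),np.uint8);o[:380]=a[:380];o[380:,:440]=b;cv2.imwrite("pics/m2.png",o)
E
```

```text
[ 0.61461385 -0.1738788   0.17994138] [-1.79838944e+02  1.37001472e-02  8.00258321e+01] 59.93547320365906
[ 0.61411889 -0.17428111  0.18008878] [-1.79822645e+02  3.24716987e-02  7.99835112e+01] 59.93547856807709
[ 0.614047   -0.17451991  0.18031461] [-1.79844836e+02  3.71304084e-02  7.99533670e+01] 59.9355286359787
```

View pics/m2.png

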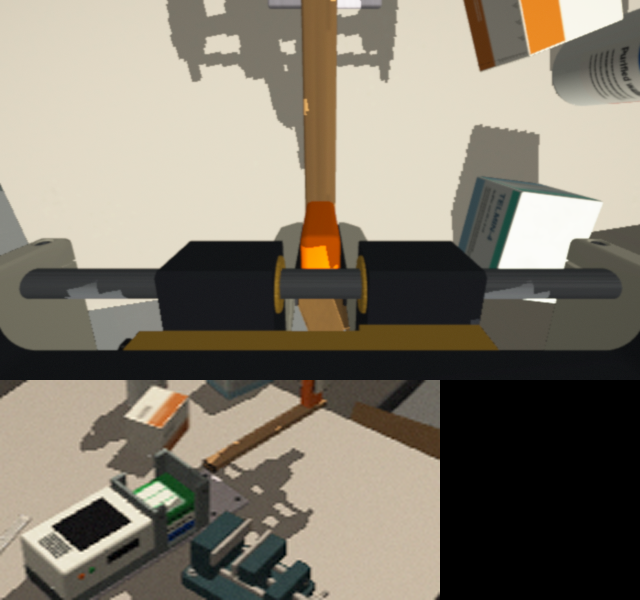

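```bash
python3 - <<'E'
from h import *
import pickle
w,sc=[pickle.load(open(n+"2.pkl","rb")) for n in("wrist","scene")]
im=cv2.imread("pics/wrist2.png");g=cv2.cvtColor(im,cv2.COLOR_BGR2HSV)
for v in(1,3,5,40,100,150):
    r=g[v];wood=np.where(cv2.inRange(r[None],(8,90,40),(22,255,255))[0,290:350])[0]+290
    p=onz(w,wood.mean(),v,.0695);print(v,wood.min(),wood.max(),p.round(4))
for v in(1,3,4,6): print(v,im[v,255:300:3].mean(1).astype(int),im[v,350:395:3].mean(1).astype(int))
for v in (3,):
    print(onz(w,269,v,.006),onz(w,382,v,.006))
th=np.radians(80.0);u=np.array([np.cos(th),np.sin(th)]);q=np.array([.6146,-.1739])+.2*u
for z in(.055,.06,.065,.07): print(z,proj(sc,[*q,z]))
E
```

```text
1 302 335 [ 0.6378 -0.0353  0.0695]
3 302 335 [ 0.6376 -0.0364  0.0695]
5 302 335 [ 0.6375 -0.0374  0.0695]
40 302 335 [ 0.6341 -0.0562  0.0695]
100 303 335 [ 0.6282 -0.0912  0.0695]
150 304 334 [ 0.6226 -0.1231  0.0695]
1 [113 113 112 113 111 146 147 151 150 146 150 150 151 149 148] [243 244 241 237 153 150 152 154 155 156 147 113 113 113 113]
3 [112 113 112 113 109 143 147 151 149 146 148 148 149 147 147] [242 244 241 239 152 148 150 151 152 155 146 113 113 113 112]
4 [113 113 112 112 109 137 138 142 141 137 140 141 141 141 140] [242 243 240 238 143 138 139 142 142 144 139 113 113 112 112]
6 [113 113 113 113 108 101 100 102 102  99 101 102 101 100 100] [233 235 231 229 102  97 100 101 101 102 109 113 113 113 113]
[ 0.60190433 -0.00664107  0.006     ] [ 0.69118712 -0.02252972  0.006     ]
0.055 (np.float64(313.9194368050627), np.float64(170.5855300275511))
0.06 (np.float64(313.9339664606081), np.float64(169.29883145981833))
0.065 (np.float64(313.94857302775023), np.float64(168.00532185372003))
0.07 (np.float64(313.963257118798), np.float64(166.70494698519133))
```

Call:
step_arm --deltas '[{"grip": 0.1,"slide": [4,-1,-15],"twist": 0.2},{"grip": 0.1,"slide": [4,-1,-30],"twist": 0.2},{"grip": 0.1,"slide": [4,-1,-44],"twist": 0.2},{"grip": 0.1,"slide": [4,-1,-52],"twist": 0.2},{"grip": 0.1,"slide": [4,-1,-52],"twist": 0.2}]'

```text
time_s: 4.47
eef_pos: [0.6184, -0.1752, 0.1265]
ee_rot: [-3.137, -0.0, 1.399]
ft_force: [-0.1, -0.4, -0.6]
grip_width: 0.211
grasp_force: 60.0
```

Call:
step_arm --deltas '[{"grip": 0.1,"slide": [0,0,0],"twist": 0},{"grip": 0.1,"slide": [0,0,0],"twist": 0},{"grip": 0.1,"slide": [0,0,0],"twist": 0}]'

```text
time_s: 4.72
eef_pos: [0.6202, -0.175, 0.1294]
ee_rot: [3.14, -0.0, 1.4]
ft_force: [0.7, 0.0, -0.7]
grip_width: 0.213
grasp_force: 60.0
```

```bash
python3 - <<'E'
from h import *
import pickle
for n in("wrist","scene"):
    s=status.get_state();c=eyes.calibration(n);im=eyes.read_camera(n);cv2.imwrite(f"pics/{n}3.png",im[:,:,::-1]);pickle.dump(c,open(n+"3.pkl","wb"))
    print(s["eef_pos"],np.degrees(s["ee_rot"]),s["ft_force"])
a=cv2.imread("pics/wrist3.png")[:150,180:460];b=cv2.imread("pics/scene3.png")[150:230,240:360]
o=np.vstack([cv2.resize(a,(560,300)),cv2.resize(b,(450,300),interpolation=cv2.INTER_CUBIC).copy() if 0 else cv2.copyMakeBorder(cv2.resize(b,(450,300),interpolation=cv2.INTER_CUBIC),0,0,0,110,0)]);cv2.imwrite("pics/m3.png",o)
E
```

```text
[ 0.62023239 -0.17496114  0.12942929] [ 1.79919007e+02 -2.91106619e-03  8.01862640e+01] [ 0.7213977   0.01397494 -0.71257018]
[ 0.62018954 -0.17495034  0.12944492] [1.79922054e+02 1.73673867e-03 8.01893356e+01] [-0.38762239  0.58893199 -0.90233077]
```

View pics/m3.png

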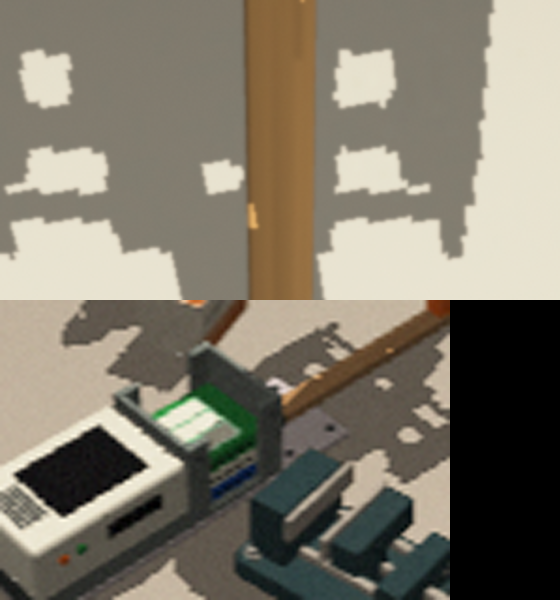

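Call:
step_arm --deltas '[{"grip": 0.1,"slide": [0,6,-1],"twist": 0},{"grip": 0.1,"slide": [1,12,-1],"twist": 0},{"grip": 0.1,"slide": [2,18,-1],"twist": 0},{"grip": 0.1,"slide": [3,23,-1],"twist": 0},{"grip": 0.1,"slide": [3.5,27,-1],"twist": 0}]'

```text
time_s: 5.23
eef_pos: [0.6237, -0.1463, 0.1278]
ee_rot: [3.141, -0.001, 1.401]
ft_force: [0.3, 0.5, -1.2]
grip_width: 0.211
grasp_force: 60.0
```

Call:
step_arm --deltas '[{"grip": 0.1,"slide": [0.3,2,0],"twist": 0},{"grip": 0.1,"slide": [0.7,4,0],"twist": 0},{"grip": 0.1,"slide": [1,6,0],"twist": 0},{"grip": 0.1,"slide": [1.4,8,0],"twist": 0},{"grip": 0.1,"slide": [1.7,10,0],"twist": 0}]'

```text
time_s: 5.65
eef_pos: [0.625, -0.1381, 0.1277]
ee_rot: [-3.142, 0.0, 1.399]
ft_force: [-0.7, 0.2, -1.8]
grip_width: 0.212
grasp_force: 60.0
```

Call:
step_arm --deltas '[{"grip": 0.1,"slide": [0.3,2,0],"twist": 0},{"grip": 0.1,"slide": [0.7,4,0],"twist": 0},{"grip": 0.1,"slide": [1,6,0],"twist": 0},{"grip": 0.1,"slide": [1.4,8,0],"twist": 0},{"grip": 0.1,"slide": [1.7,10,0],"twist": 0}]'

```text
time_s: 6.07
eef_pos: [0.6262, -0.1327, 0.1286]
ee_rot: [3.141, 0.007, 1.397]
ft_force: [-2.5, -8.7, 5.1]
grip_width: 0.209
grasp_force: 60.0
```

Call:
step_arm --deltas '[{"grip": 0.1,"slide": [0.3,2,0],"twist": 0},{"grip": 0.1,"slide": [0.7,4,0],"twist": 0},{"grip": 0.1,"slide": [1,6,0],"twist": 0},{"grip": 0.1,"slide": [1.4,8,0],"twist": 0},{"grip": 0.1,"slide": [1.7,10,0],"twist": 0}]'

```text
time_s: 6.48
eef_pos: [0.6281, -0.123, 0.1287]
ee_rot: [3.14, 0.007, 1.396]
ft_force: [-1.9, -7.3, 3.5]
grip_width: 0.213
grasp_force: 60.0
```

```bash
python3 - <<'E'
from h import *
a=eyes.read_camera("scene")[150:230,240:360,::-1];s=status.get_state();print(s["eef_pos"],s["ft_force"],s["moment"])
cv2.imwrite("pics/m4.png",cv2.resize(a,(750,500),interpolation=cv2.INTER_CUBIC))
E
```

```text
[ 0.6282264  -0.12219443  0.12865609] [-1.78160014 -6.3445259   2.04779089] [-1.23850403  0.17348284  0.06157246]
```

View pics/m4.png

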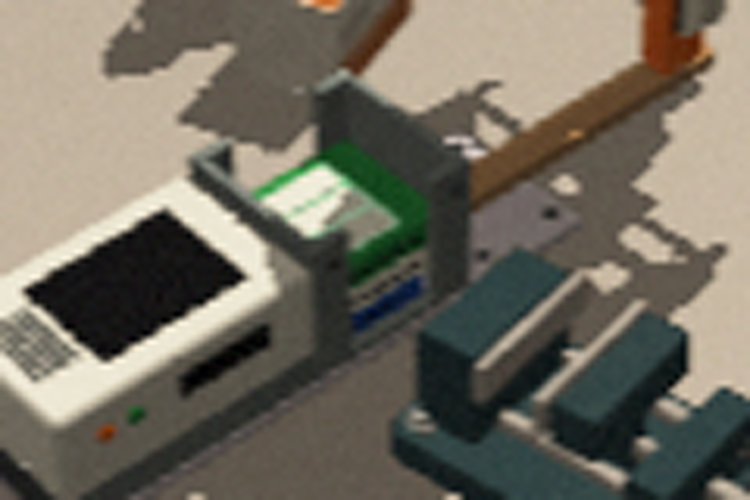

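Call:
step_arm --deltas '[{"grip": 0.1,"slide": [0.5,3,0],"twist": 0},{"grip": 0.1,"slide": [1,6,0],"twist": 0},{"grip": 0.1,"slide": [1.6,9,0],"twist": 0},{"grip": 0.1,"slide": [2.1,12,0],"twist": 0},{"grip": 0.1,"slide": [2.6,15,0],"twist": 0}]'

```text
time_s: 6.95
eef_pos: [0.6308, -0.1083, 0.1287]
ee_rot: [3.14, 0.007, 1.395]
ft_force: [-2.2, -8.4, 4.1]
grip_width: 0.213
grasp_force: 60.0
```

Call:
step_arm --deltas '[{"grip": 0.1,"slide": [0.5,3,0],"twist": 0},{"grip": 0.1,"slide": [1,6,0],"twist": 0},{"grip": 0.1,"slide": [1.6,9,0],"twist": 0},{"grip": 0.1,"slide": [2.1,12,0],"twist": 0},{"grip": 0.1,"slide": [2.6,15,0],"twist": 0}]'

```text
time_s: 7.37
eef_pos: [0.6333, -0.0949, 0.129]
ee_rot: [3.14, 0.009, 1.394]
ft_force: [-2.4, -11.5, 5.6]
grip_width: 0.213
grasp_force: 60.0
```

Call:
step_arm --deltas '[{"grip": 0.1,"slide": [0.5,3,0],"twist": 0},{"grip": 0.1,"slide": [1,6,0],"twist": 0},{"grip": 0.1,"slide": [1.6,9,0],"twist": 0},{"grip": 0.1,"slide": [2.1,12,0],"twist": 0},{"grip": 0.1,"slide": [2.6,15,0],"twist": 0}]'

```text
time_s: 7.78
eef_pos: [0.6357, -0.0821, 0.1293]
ee_rot: [3.14, 0.012, 1.393]
ft_force: [-3.5, -13.6, 6.8]
grip_width: 0.207
grasp_force: 60.0
```

Call:
step_arm --deltas '[{"grip": 0.1,"slide": [0.2,1,1],"twist": 0},{"grip": 0.1,"slide": [0.5,3,2],"twist": 0},{"grip": 0.1,"slide": [0.9,5,3],"twist": 0},{"grip": 0.1,"slide": [1.2,7,3],"twist": 0},{"grip": 0.1,"slide": [1.7,10,3],"twist": 0}]'

```text
time_s: 8.2
eef_pos: [0.6376, -0.0627, 0.1303]
ee_rot: [-3.141, -0.0, 1.399]
ft_force: [0.9, -1.4, -3.6]
grip_width: 0.21
grasp_force: 60.0
```

Call:
step_arm --deltas '[{"grip": 0.1,"slide": [0.3,2,0],"twist": 0},{"grip": 0.1,"slide": [0.7,4,0],"twist": 0},{"grip": 0.1,"slide": [1,6,0],"twist": 0},{"grip": 0.1,"slide": [1.4,8,0],"twist": 0},{"grip": 0.1,"slide": [1.7,10,0],"twist": 0}]'

```text
time_s: 8.62
eef_pos: [0.6394, -0.0529, 0.1305]
ee_rot: [-3.141, 0.001, 1.4]
ft_force: [-0.8, -1.9, -3.0]
grip_width: 0.211
grasp_force: 60.0
```

Call:
step_arm --deltas '[{"grip": 0.1,"slide": [0.3,2,0],"twist": 0},{"grip": 0.1,"slide": [0.7,4,0],"twist": 0},{"grip": 0.1,"slide": [1,6,0],"twist": 0},{"grip": 0.1,"slide": [1.4,8,0],"twist": 0},{"grip": 0.1,"slide": [1.7,10,0],"twist": 0}]'

```text
time_s: 9.03
eef_pos: [0.6412, -0.0429, 0.1307]
ee_rot: [-3.141, 0.0, 1.399]
ft_force: [-0.1, -2.0, -4.5]
grip_width: 0.215
grasp_force: 60.0
```

Call:
step_arm --deltas '[{"grip": 0.1,"slide": [0.2,1,0],"twist": 0},{"grip": 0.1,"slide": [0.3,2,0],"twist": 0},{"grip": 0.1,"slide": [0.5,3,0],"twist": 0},{"grip": 0.1,"slide": [0.7,4,0],"twist": 0},{"grip": 0.1,"slide": [0.9,5,0],"twist": 0}]'

```text
time_s: 9.45
eef_pos: [0.6421, -0.038, 0.1307]
ee_rot: [-3.141, 0.0, 1.399]
ft_force: [0.2, -1.8, -3.5]
grip_width: 0.215
grasp_force: 60.0
```

Call:
step_arm --deltas '[{"grip": 0.1,"slide": [0.2,1,0],"twist": 0},{"grip": 0.1,"slide": [0.3,2,0],"twist": 0},{"grip": 0.1,"slide": [0.5,3,0],"twist": 0},{"grip": 0.1,"slide": [0.7,4,0],"twist": 0},{"grip": 0.1,"slide": [0.9,5,0],"twist": 0}]'

```text
time_s: 9.87
eef_pos: [0.6431, -0.0329, 0.1307]
ee_rot: [-3.141, 0.0, 1.399]
ft_force: [-0.3, -2.4, -4.8]
grip_width: 0.209
grasp_force: 60.0
```

Call:
step_arm --deltas '[{"grip": 0.1,"slide": [0.2,1,0],"twist": 0},{"grip": 0.1,"slide": [0.3,2,0],"twist": 0},{"grip": 0.1,"slide": [0.5,3,0],"twist": 0},{"grip": 0.1,"slide": [0.7,4,0],"twist": 0}]'

```text
time_s: 10.2
eef_pos: [0.6436, -0.0299, 0.1308]
ee_rot: [-3.141, 0.002, 1.399]
ft_force: [-1.6, -5.5, -1.9]
grip_width: 0.209
grasp_force: 60.0
```

Call:
step_arm --deltas '[{"grip": 0.1,"slide": [0.1,0.7,0],"twist": 0},{"grip": 0.1,"slide": [0.2,1.4,0],"twist": 0},{"grip": 0.1,"slide": [0.3,2,0],"twist": 0}]'

```text
time_s: 10.45
eef_pos: [0.6438, -0.0294, 0.1311]
ee_rot: [-3.141, 0.004, 1.398]
ft_force: [-2.1, -5.7, -0.2]
grip_width: 0.209
grasp_force: 60.0
```

Call:
step_arm --deltas '[{"grip": 0.1,"slide": [0.1,0.7,0],"twist": 0},{"grip": 0.1,"slide": [0.2,1.4,0],"twist": 0},{"grip": 0.1,"slide": [0.3,2,0],"twist": 0}]'

```text
time_s: 10.7
eef_pos: [0.6439, -0.0289, 0.1313]
ee_rot: [-3.141, 0.006, 1.397]
ft_force: [-2.4, -8.5, -0.4]
grip_width: 0.217
grasp_force: 60.0
```

Call:
step_arm --deltas '[{"grip": 0.1,"slide": [0.1,0.7,0],"twist": 0},{"grip": 0.1,"slide": [0.2,1.4,0],"twist": 0},{"grip": 0.1,"slide": [0.3,2,0],"twist": 0}]'

```text
time_s: 10.95
eef_pos: [0.6441, -0.0284, 0.1315]
ee_rot: [-3.141, 0.008, 1.397]
ft_force: [-3.9, -10.7, 1.8]
grip_width: 0.214
grasp_force: 60.0
```

Call:
step_arm --deltas '[{"grip": 0.1,"slide": [0.1,0.7,0],"twist": 0},{"grip": 0.1,"slide": [0.2,1.4,0],"twist": 0},{"grip": 0.1,"slide": [0.2,1.4,0],"twist": 0},{"grip": 0.1,"slide": [0.2,1.4,0],"twist": 0},{"grip": 0.1,"slide": [0.2,1.4,0],"twist": 0}]'

```text
time_s: 11.37
eef_pos: [0.6442, -0.028, 0.1317]
ee_rot: [-3.141, 0.009, 1.396]
ft_force: [-3.7, -11.6, 2.6]
grip_width: 0.211
grasp_force: 60.0
```

Call:
step_arm --deltas '[{"grip": 0.1,"slide": [0,0,0],"twist": 0},{"grip": 0.1,"slide": [0,0,0],"twist": 0},{"grip": 0.1,"slide": [0,0,0],"twist": 0},{"grip": 0.1,"slide": [0,0,0],"twist": 0},{"grip": 0.1,"slide": [0,0,0],"twist": 0}]'

```text
time_s: 11.78
eef_pos: [0.6442, -0.028, 0.1317]
ee_rot: [-3.141, 0.009, 1.396]
ft_force: [-3.7, -11.6, 2.6]
grip_width: 0.208
grasp_force: 60.0
```

Call:
step_arm --deltas '[{"grip": 0.1,"slide": [0,0,0],"twist": 0},{"grip": 0.1,"slide": [0,0,0],"twist": 0},{"grip": 0.1,"slide": [0,0,0],"twist": 0},{"grip": 0.1,"slide": [0,0,0],"twist": 0},{"grip": 0.1,"slide": [0,0,0],"twist": 0}]'

```text
time_s: 12.2
eef_pos: [0.6442, -0.0279, 0.1317]
ee_rot: [-3.141, 0.009, 1.396]
ft_force: [-3.5, -11.2, 2.3]
grip_width: 0.213
grasp_force: 60.0
```

Call:
step_arm --deltas '[{"grip": 0.1,"slide": [0.1,0.7,0],"twist": 0},{"grip": 0.1,"slide": [0.2,1.4,0],"twist": 0},{"grip": 0.1,"slide": [0.2,1.4,0],"twist": 0},{"grip": 0.1,"slide": [0.2,1.4,0],"twist": 0},{"grip": 0.1,"slide": [0.2,1.4,0],"twist": 0}]'

```text
time_s: 12.62
eef_pos: [0.6443, -0.0276, 0.1318]
ee_rot: [-3.141, 0.011, 1.395]
ft_force: [-3.5, -12.1, 3.0]
grip_width: 0.211
grasp_force: 60.0
```

Call:
step_arm --deltas '[{"grip": 0.1,"slide": [0,0,0],"twist": 0},{"grip": 0.1,"slide": [0,0,0],"twist": 0},{"grip": 0.1,"slide": [0,0,0],"twist": 0},{"grip": 0.1,"slide": [0,0,0],"twist": 0},{"grip": 0.1,"slide": [0,0,0],"twist": 0}]'

```text
time_s: 13.03
eef_pos: [0.6443, -0.0276, 0.1318]
ee_rot: [-3.141, 0.011, 1.395]
ft_force: [-3.8, -12.4, 3.2]
grip_width: 0.216
grasp_force: 60.0
```

Call:
step_arm --deltas '[{"grip": 0.1,"slide": [0,0,0],"twist": 0},{"grip": 0.1,"slide": [0,0,0],"twist": 0},{"grip": 0.1,"slide": [0,0,0],"twist": 0},{"grip": 0.1,"slide": [0,0,0],"twist": 0},{"grip": 0.1,"slide": [0,0,0],"twist": 0}]'

```text
time_s: 13.45
eef_pos: [0.6443, -0.0277, 0.1318]
ee_rot: [-3.141, 0.011, 1.395]
ft_force: [-4.0, -13.0, 3.7]
grip_width: 0.215
grasp_force: 60.0
```

Call:
step_arm --deltas '[{"grip": 0.1,"slide": [-0.4,-2,0],"twist": 0},{"grip": 0.1,"slide": [-0.7,-4,0],"twist": 0},{"grip": 0.1,"slide": [-1,-6,0],"twist": 0},{"grip": 0.1,"slide": [-1.4,-8,0],"twist": 0},{"grip": 0.1,"slide": [-1.7,-10,0],"twist": 0}]'

```text
time_s: 13.87
eef_pos: [0.6433, -0.03, 0.1307]
ee_rot: [-3.141, -0.001, 1.399]
ft_force: [-0.9, -0.3, -3.3]
grip_width: 0.212
grasp_force: 60.0
```

Call:
step_arm --deltas '[{"grip": 0.1,"slide": [-0.7,-4,0],"twist": 0},{"grip": 0.1,"slide": [-1.4,-8,0],"twist": 0},{"grip": 0.1,"slide": [-2.1,-12,0],"twist": 0},{"grip": 0.1,"slide": [-2.8,-16,0],"twist": 0},{"grip": 0.1,"slide": [-3.5,-20,0],"twist": 0}]'

```text
time_s: 14.28
eef_pos: [0.6403, -0.0498, 0.1311]
ee_rot: [3.141, -0.001, 1.4]
ft_force: [0.8, 0.4, -2.2]
grip_width: 0.213
grasp_force: 60.0
```

Call:
step_arm --deltas '[{"grip": 0.1,"slide": [-1.4,-8,0],"twist": 0},{"grip": 0.1,"slide": [-2.8,-16,0],"twist": 0},{"grip": 0.1,"slide": [-4.2,-24,0],"twist": 0},{"grip": 0.1,"slide": [-5.6,-32,0],"twist": 0},{"grip": 0.1,"slide": [-7,-40,0],"twist": 0}]'

```text
time_s: 14.7
eef_pos: [0.6327, -0.0917, 0.1309]
ee_rot: [3.141, 0.0, 1.398]
ft_force: [0.1, 0.1, -2.7]
grip_width: 0.213
grasp_force: 60.0
```

Call:
step_arm --deltas '[{"grip": 0.1,"slide": [-1.4,-8,0],"twist": 0},{"grip": 0.1,"slide": [-2.8,-16,0],"twist": 0},{"grip": 0.1,"slide": [-4.2,-24,0],"twist": 0},{"grip": 0.1,"slide": [-5.6,-32,0],"twist": 0},{"grip": 0.1,"slide": [-7,-40,0],"twist": 0}]'

```text
time_s: 15.12
eef_pos: [0.6256, -0.1311, 0.1306]
ee_rot: [-3.141, 0.0, 1.399]
ft_force: [0.8, -0.1, -1.9]
grip_width: 0.214
grasp_force: 60.0
```

Call:
step_arm --deltas '[{"grip": 0.1,"slide": [-1.4,-8,0],"twist": 0},{"grip": 0.1,"slide": [-2.8,-16,0],"twist": 0},{"grip": 0.1,"slide": [-4.2,-24,0],"twist": 0},{"grip": 0.1,"slide": [-5.6,-32,0],"twist": 0},{"grip": 0.1,"slide": [-6.5,-37,0],"twist": 0}]'

```text
time_s: 15.53
eef_pos: [0.6192, -0.1691, 0.131]
ee_rot: [3.141, 0.001, 1.398]
ft_force: [-0.4, 0.1, -1.6]
grip_width: 0.212
grasp_force: 60.0
```

```bash
python3 - <<'E'
from h import *
a=eyes.read_camera("scene")[130:230,220:370,::-1];s=status.get_state();print(s["time_s"],s["eef_pos"],s["ft_force"])
cv2.imwrite("pics/m5.png",cv2.resize(a,(750,500),interpolation=cv2.INTER_CUBIC))
c=eyes.calibration("top");print("edge",onz(c,435,220,0),onz(c,435,240,0))
E
```

```text
15.5833 [ 0.6188913  -0.17029544  0.1308532 ] [ 0.02456171 -1.66311401 -1.23294216]
edge [ 0.47764396 -0.25576093  0.        ] [ 0.40902073 -0.25499775  0.        ]
```

View pics/m5.png

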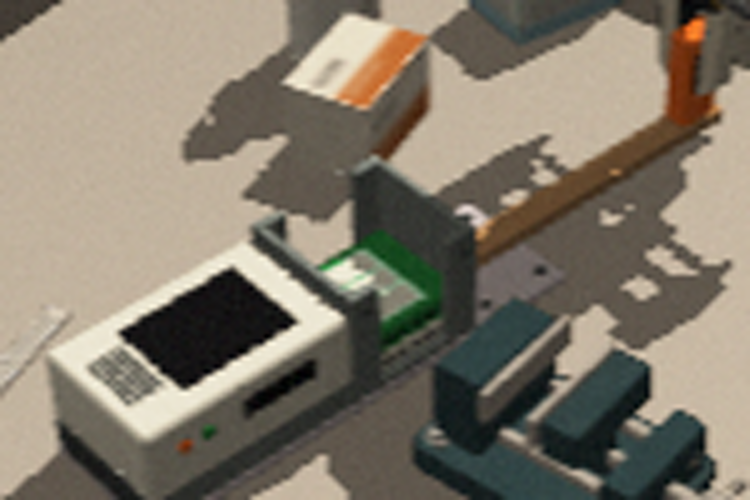

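Call:
step_arm --deltas '[{"grip": 0.1,"slide": [-1,-3,25],"twist": 0},{"grip": 0.1,"slide": [-2,-6,50],"twist": 0},{"grip": 0.1,"slide": [-30,-10,50],"twist": 5},{"grip": 0.1,"slide": [-60,-10,50],"twist": 10},{"grip": 0.1,"slide": [-90,-10,50],"twist": 15}]'

```text
time_s: 16.0
eef_pos: [0.5289, -0.177, 0.1814]
ee_rot: [3.14, 0.001, 1.666]
ft_force: [-1.1, -0.2, -1.7]
grip_width: 0.21
grasp_force: 60.0
```

Call:
step_arm --deltas '[{"grip": 0.1,"slide": [-30,0,0],"twist": 3},{"grip": 0.1,"slide": [-50,0,0],"twist": 4},{"grip": 0.1,"slide": [-56,0,-20],"twist": 4},{"grip": 0.1,"slide": [-56,0,-40],"twist": 4},{"grip": 0.1,"slide": [-56,0,-50],"twist": 4}]'

```text
time_s: 16.42
eef_pos: [0.4724, -0.1771, 0.1298]
ee_rot: [-3.14, -0.001, 1.731]
ft_force: [1.0, -0.1, -0.6]
grip_width: 0.209
grasp_force: 60.0
```

Call:
step_arm --deltas '[{"grip": 0.1,"slide": [0,0,-4],"twist": 0},{"grip": 0.1,"slide": [0,0,-7],"twist": 0},{"grip": 0.1,"slide": [0,0,-8.5],"twist": 0},{"grip": 0.1,"slide": [0,0,-8.5],"twist": 0},{"grip": 0.1,"slide": [0,0,-8.5],"twist": 0}]'

```text
time_s: 16.83
eef_pos: [0.474, -0.1771, 0.1228]
ee_rot: [3.14, 0.0, 1.731]
ft_force: [-0.1, 0.4, -1.3]
grip_width: 0.216
grasp_force: 60.0
```

Call:
step_arm --deltas '[{"grip": 0.1,"slide": [0,0,-1],"twist": 0},{"grip": 0.1,"slide": [0,0,-2],"twist": 0},{"grip": 0.1,"slide": [0,0,-2.5],"twist": 0},{"grip": 0.1,"slide": [0,0,-2.5],"twist": 0}]' --newtons 10

```text
time_s: 17.17
eef_pos: [0.4738, -0.1771, 0.1206]
ee_rot: [3.141, 0.001, 1.731]
ft_force: [-0.7, 0.7, 4.0]
grip_width: 0.212
grasp_force: 10.0
```

Call:
step_arm --deltas '[{"grip": 0.4,"slide": [0,0,0],"twist": 0},{"grip": 0.6,"slide": [0,0,0],"twist": 0},{"grip": 0.8,"slide": [0,0,0],"twist": 0},{"grip": 0.8,"slide": [0,0,0],"twist": 0},{"grip": 0.8,"slide": [0,0,0],"twist": 0}]'

```text
time_s: 17.58
eef_pos: [0.4734, -0.1772, 0.1196]
ee_rot: [-3.141, -0.0, 1.731]
ft_force: [0.5, -0.2, -0.3]
grip_width: 0.526
grasp_force: 0.0
```

Call:
step_arm --deltas '[{"grip": 0.8,"slide": [0,0,0],"twist": 0},{"grip": 0.8,"slide": [0,0,0],"twist": 0},{"grip": 0.8,"slide": [0,0,0],"twist": 0},{"grip": 0.8,"slide": [0,0,20],"twist": 0},{"grip": 0.8,"slide": [0,0,40],"twist": 0}]'

```text
time_s: 18.0
eef_pos: [0.4727, -0.1768, 0.1593]
ee_rot: [-3.139, -0.002, 1.731]
ft_force: [0.7, 0.3, 0.0]
grip_width: 0.793
grasp_force: 0.0
```

Call:
step_arm --deltas '[{"grip": 0.8,"slide": [0,0,35],"twist": 0},{"grip": 0.8,"slide": [0,-30,70],"twist": 0},{"grip": 0.8,"slide": [0,-60,100],"twist": 0},{"grip": 0.8,"slide": [0,-90,120],"twist": 0},{"grip": 0.8,"slide": [0,-90,120],"twist": 0}]'

```text
time_s: 18.42
eef_pos: [0.4741, -0.2762, 0.2845]
ee_rot: [3.134, 0.012, 1.72]
ft_force: [0.6, -1.1, -0.5]
grip_width: 0.797
grasp_force: 0.0
```

```bash
python3 - <<'E'
from h import *
s=status.get_state();print(s["time_s"],s["eef_pos"],s["ft_force"])
a=eyes.read_camera("scene")[130:280,200:470,::-1];b=eyes.read_camera("top")[110:250,260:440,::-1]
o=np.vstack([cv2.resize(a,(540,300),interpolation=cv2.INTER_CUBIC),cv2.copyMakeBorder(cv2.resize(b,(386,300),interpolation=cv2.INTER_CUBIC),0,0,0,154,0)])
cv2.imwrite("pics/m6.png",o)
E
```

```text
18.4167 [ 0.47407772 -0.27616485  0.28454627] [ 0.5895459  -1.09885829 -0.48272907]
```

View pics/m6.png

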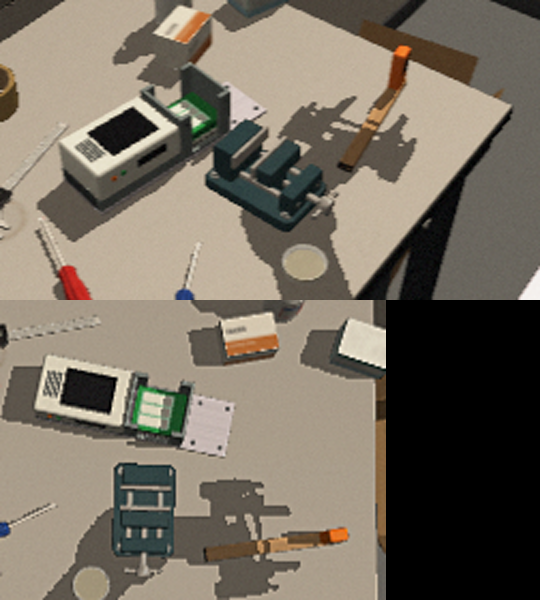

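```bash
python3 -c "
from cell import job_done;print(job_done())"
```

```text
the job is handed in; nothing more can be done
None
```

The job is handed in with no verdict returned: I pushed the blue cassette in until it pressed on the hidden stop (about 12–13 N at the wrist, held over 1 s), withdrew the stick so the stack dropped level in the magazine, and laid the stick flat on the worktop, handle up and clear of the scanner; blue's final position (about 105 mm) is inferred from arm travel, as it is out of sight in the tunnel.

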